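# Clamp the card case in the star-handle card press

## Robot

A 6-joint arm with a two-finger parallel gripper is mounted at the origin on the work surface. World frame = base frame: x ahead of the robot, y to its left, z up, the work surface at z = 0. Lengths are in m, angles in rad, forces in N, time in s.
With the tool pointing down it reaches from about 0.25 to 0.775 m from the base axis. Payload 4 kg.
Tool frame: the origin (TCP) lies midway between the tips of the shut fingers; the grasp point (between the pads) lies 19 mm behind it; z points along the fingers, y is the direction in which the jaws open and shut (so a half turn about z gives the same grasp; the last joint's range is limited). The gripper opens to 94 mm and grips with 3 to 60 N. Pads are 16 mm wide; open, the fingers measure 119 mm over their backs; the gripper's body (75 mm by 177 mm) begins 78 mm behind the grasp point.
Start: joints at [1.14, 0.087, 1.371, -0, 1.684, -0.103], TCP at [0.177, 0.521, 0.206] pointing down, gripper open.
Joint ranges: [-3.1, 3.1], [-0.76, 2.03], [0.27, 2.55], [-1.08, 4.22], [0.17, 2.65], [-2.57, 2.57]. Speed limits (rad/s): [2.79, 2.79, 3.14, 3.14, 3.14, 3.14].

## Interface

Orientations are given as [roll, pitch, yaw] about the fixed x, y, z axes, in that order (R = Rz(yaw) Ry(pitch) Rx(roll)).
In Python, from bench import robot gives the robot as it stands.
- The arm moves only by the tool drive_tool, never from a script. Its argument "series" is a list that holds one entry, the list of rows, each a list of 7 numbers: the turn, a rotation vector about the tool's x, y, z in rad, then the shift along the tool's x, y, z in cm, then the opening in per cent of the stroke, from 0 (shut) to 100 (fully open). In form: [[[rx, ry, rz, tx, ty, tz, fingers], ...]]. A call has 1 to 20 rows; each row is the pose to reach, as a shift and turn from the pose measured when the call began, along the tool's axes at that moment; what a row does not reach only later rows make up. A row lasts 1/10 s, in which the tool goes at most 50 mm and 8.59 degrees, less where a joint would pass 70% of its speed; a pose out of reach is approached as far as the arm can. A call with a gripper value outside its range is refused whole. The fingers move at their own pace and stop on an object; the grip force is fixed at half the most. Time passes only in rows, so rows that repeat a pose let the fingers close. It gives the time, the measured TCP pose, the force and the opening at its end, in the units of the state.
- robot.get_obs(): the state, without advancing time (a new reading comes with each control period).
- robot.snapshot(name): name is "side" or "top" or "wrist"; returns a dict with "img" (420x560x3 uint8, blue, green, red), "depth" (420x560 float32, m along the optical axis (not along the pixel's ray), 0 where there is no reading), "vertical_fov" (degrees; the focal length in pixels is half the picture's height over the tangent of half this angle, whatever the lens; pixels are square), "cx", "cy" (the principal point, pixels), "dist_coeffs" ([k1, k2, p1, p2, k3] as OpenCV has them; the pictures are not rectified), "rvec" (rotation vector, rad) and "tvec" (3), from world to camera coordinates, as OpenCV has them. Camera axes: x right, y down, z forward; pixel columns grow to the right and rows downward; lengths in m; the calibration is good to about 2 mm. A picture is of the moment at which its call begins.
- robot.close_job(): hands the job in, once; it reports no verdict.
The state is a dict: "time": time; "joint_positions": joint angles; "qvel": joint speeds; "joint_torque": joint torques, N m; "tool_pos": TCP position; "ee_rot": TCP orientation; "wrist_force": force on the tool from outside, world axes, zero at the start; "wrist_torque": the same for the moment, N m; "width": finger opening in m.
Only numpy, scipy, OpenCV 4.12 (cv2) and the standard library are available. Lean on these libraries where they do the work, as an engineer would, in place of code of your own. Each camera call takes 0.05 s, during which the arm holds its last target.

## Task

Stand the blue card case upright on the bed of the card press, between the moving jaw and the end stop, then push the spokes of the star handle round clockwise, one after another, until the case is held firmly but gently between jaw and stop; too hard a squeeze cracks the case. Move the jaw only with the star handle, and leave the tumbler, the vase and the dice cup where they stand.

Things in the scene. Friction and masses are not known exactly. Their poses are not given: they have to be found in the camera images.
- press: Card press fixed on the table: birch board 190 mm (x) by 340 mm (y), its top (the bed) 20 mm above its underside. Origin: middle of its underside; x points to the back, y from star handle to end stop (clamping direction), z up. A grey gear housing (x -55 to 55, y -150 to -30, up to z 75 mm) carries the star handle.
- bed (a point): Middle of the bed between jaw and stop, on the bed's surface: press frame (0, 35, 20) mm. The end stop beyond it is a block 50 mm wide in x, top at press z 75 mm, with a sprung plate facing the jaw that gives 1 mm per 6 N (11 mm at most). The unloaded plate's face stands somewhere between press y = 64 and y = 78 mm, set differently each time and not measured.
- guard (a point): Middle of the front edge of the clear plastic guard plate: press frame (10, -90, 143) mm. The plate (press x 10 to 95, y -175 to -5, z 140 to 146 mm, on two posts at its back corners) covers the back half of the star handle, so spokes can be reached from above only in the front half (press x below 0).
- hub (a point): Centre of the star handle on its vertical axis, level with the middle of the spokes: press frame (0, -90, 115) mm. Axes as the press. Four level brass spokes 10 mm thick, 90 degrees apart, reach from a hub of 18 mm radius, 28 mm high, to black balls (18 mm) centred 75 mm from the axis.
- capstan (a joint): Turn of the star handle, rad, clockwise seen from above; range 0 to 5.4. At 0 its spokes lie along the press's x and y axes; at q they are turned by -q about z. Stiff: about 0.37 N m turns it (7 N at 55 mm radius; a push that has come to rest feels about 0.25 N m), it stays where left. A rack moves the jaw 12 mm towards the stop per rad; each newton of clamping adds 0.012 N m (0.22 N at 55 mm).
- jaw: Moving jaw: grey block 50 mm wide (x), 20 mm thick (y), from z 20 to 75 mm above the press's underside. Origin: on its clamping face (its +y side, towards the stop), in the middle of its width, at the height of the press's underside; axes as the press. It moves only along press y. It should end up pressing the case against the sprung stop with about 18 N; 8 N is enough, above 30 N the case cracks.
- case: Blue hard plastic playing-card case with a white band, a solid block standing upright: 58 mm (its x) by 24 mm (its y) by 88 mm (its z), 0.2 kg. Origin: middle of its underside. It starts standing in the walnut tray. In the press its 24 mm thickness goes along the press's y, its 58 mm along the press's x, centred on press x = 0.
- tray: Walnut tray, 240 mm (x) by 170 mm (y), rim 20 mm high, 6 mm thick walls and floor, loose. Origin: middle of its underside. Two small dice lie in it, in the half away from the robot.
- tumbler: Stainless steel tumbler, 74 mm across, 105 mm high, upright. Origin: middle of its underside. To be left alone.
- vase: Empty ribbed green glass vase, 84 mm across, 160 mm high. Origin: middle of its underside. To be left alone.
- dice_cup: Red plastic dice cup, 80 mm across, 90 mm high. Origin: middle of its underside. To be left alone.
Not all that is in view belongs to the job. What is meant by the case is not orange or pink, and is the smaller of those in its own colour.

How it is judged:
On the way, in this order (a step that is already met when the one before it is completed fails the run):
1. the case stands upright on the bed between jaw and stop, let go and not yet clamped (y of case in the frame of press between 0.02 and 0.068 m and x of case in the frame of press between -0.02 and 0.02 m and z of case in the frame of press between 0.015 and 0.026 m and angle between case's own z axis and vertical below 0.15 rad and contact force between the fingers and case below 0.2 N), for 0.2 s.
2. the jaw presses the case with at least 8 N (contact force between jaw and case above 8 N), for 0.2 s.
At the end, for the whole second after the job is handed in: The case stands upright (within 0.1 rad) on the press's bed, square to the jaw (within 0.1 rad) and centred across it within 20 mm, at rest, clamped between jaw and stop with 8 to 30 N, the star handle standing still (contact force between jaw and case between 8 and 30 N and x of case in the frame of press between -0.02 and 0.02 m and z of case in the frame of press between 0.015 and 0.026 m and angle between the y axis of case and the y axis of press, either way round below 0.1 rad and angle between case's own z axis and vertical below 0.1 rad and linear speed of case below 0.02 m/s and velocity of joint capstan between -0.05 and 0.05 rad/s); the robot touches nothing.
It fails at once if the jaw squeezes the case with more than 30 N (contact force between jaw and case above 30 N).
It fails at once if the jaw is pushed directly by the robot (over 10 N) instead of by the star handle (contact force between any of the fingers, the arm and jaw above 10 N).
It fails at once if tumbler moved more than 30 mm (distance of tumbler from where it was at the start of the episode above 0.03 m).
It fails at once if vase moved more than 30 mm (distance of vase from where it was at the start of the episode above 0.03 m).
It fails at once if dice cup moved more than 30 mm (distance of dice_cup from where it was at the start of the episode above 0.03 m).
It also fails if it takes over 72 s, if anything falls off the work surface, if the arm or the gripper's body presses on something with over 40 N, if the wrist force passes 120 N, or if a joint passes its speed limit or range.

## Working session

There is one attempt and no reset: what is moved stays moved. The work goes in short steps, Python scripts to look and compute and a tool call to move; the robot and the scene stay as the last step left them, time stands still between calls to the robot, and variables do not carry over. Pictures are saved under pics/ and viewed, and the job is handed in when it is done.

Besides the shell and the picture viewer there is one more tool, called after "Emit:" as name(argument=value, ...), one argument or row to a line, values as JSON. drive_tool: Moves the arm, as the interface text tells. Its arguments: {"type":"object","properties":{"series":{"type":"array","items":{"type":"array","items":{"type":"array","items":{"type":"number"}}}}},"required":["series"]}

```bash
mkdir -p pics; ls
cat > h.py <<'E'
import numpy as np, cv2
from bench import robot
def snap(n):
    s=robot.snapshot(n); np.savez('pics/last_'+n+'.npz',**{k:np.array(v) for k,v in s.items()}); return s
def cam(s):
    f=210/np.tan(np.radians(float(s['vertical_fov']))/2)
    K=np.array([[f,0,float(s['cx'])],[0,f,float(s['cy'])],[0,0,1]])
    R=cv2.Rodrigues(np.array(s['rvec'],float))[0]; t=np.array(s['tvec'],float).reshape(3)
    return K,np.array(s['dist_coeffs'],float),R,t
def ray(s,uv):
    K,d,R,t=cam(s)
    p=cv2.undistortPoints(np.array(uv,float).reshape(-1,1,2),K,d).reshape(-1,2)
    return -R.T@t,np.c_[p,np.ones(len(p))]@R
def plane(s,uv,z):
    o,D=ray(s,uv); return o+D*((z-o[2])/D[:,2])[:,None]
def cloud(s):
    K,d,R,t=cam(s); D=np.array(s['depth']); v,u=np.mgrid[:420,:560]
    p=cv2.undistortPoints(np.stack([u,v],-1).reshape(-1,1,2).astype(float),K,d).reshape(-1,2)
    X=(np.c_[p,np.ones(len(p))]*D.reshape(-1,1)-t)@R
    return X.reshape(420,560,3)
def proj(s,X):
    K,d,R,t=cam(s); return cv2.projectPoints(np.array(X,float).reshape(-1,1,3),R,t,K,d)[0].reshape(-1,2)
E
python3 - <<'E'
from h import *
for n in('side','top','wrist'):
    s=snap(n); cv2.imwrite(f'pics/{n}0.png',s['img']); K,d,R,t=cam(s); print(n,K[0,0],d,-R.T@t,R[2])
print(robot.get_obs())
E
```

```text
pics
side 382.95248542248004 [0.03671137 0.         0.         0.         0.        ] [-0.06668969 -0.67807298  0.63747481] [ 0.58990565  0.58665753 -0.55483715]
top 422.64309932586497 [0.0197938 0.        0.        0.        0.       ] [ 0.427614   -0.12968816  1.21804056] [ 0.08659265  0.00441065 -0.99623404]
wrist 346.52123650798063 [-0.06952286  0.          0.          0.          0.        ] [0.10686264 0.54406305 0.38299265] [ 0.24711976 -0.08588529 -0.96517125]
{'time': 0.15, 'joint_positions': array([ 1.13990170e+00,  8.78037572e-02,  1.37191613e+00, -6.56819592e-06,
        1.68356536e+00, -1.03089818e-01]), 'qvel': array([-0.00054018, -0.00269634, -0.00467135,  0.00010783, -0.00089193,
       -0.00055373]), 'joint_torque': array([ 1.41668603e-03, -3.40647197e+01, -3.02792144e+01,  7.19166035e-02,
        3.05564201e-02, -1.09492096e-04]), 'tool_pos': array([0.17690766, 0.52033299, 0.20455832]), 'ee_rot': array([-3.13990837e+00, -1.67688065e-04,  2.81378697e+00]), 'wrist_force': array([ 0.33600771, -0.20367677, -0.40295934]), 'wrist_torque': array([ 0.00311342, -0.02795769,  0.00979176]), 'width': 0.09419202919208337}
```

View pics/side0.png

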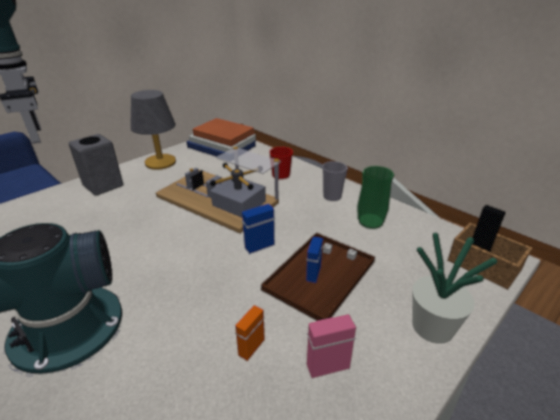

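View pics/top0.png

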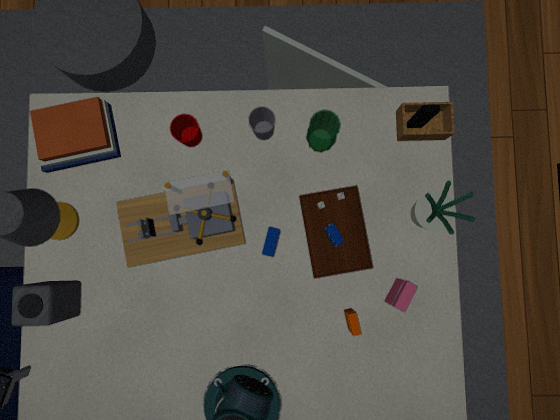

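View pics/wrist0.png

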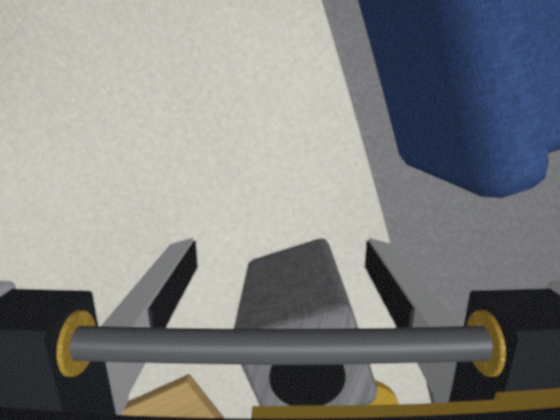

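Candidates for the case: blue in the tray, top (334,235) / side (314,260). Blue beside the press, top (271,241) / side (259,229), looks bigger. Orange (353,322) and pink (401,294) are ruled out. I choose the one in the tray and will measure both blues to check.

Run:
```python
from h import *
s=dict(np.load('pics/last_top.npz')); a=s['img']
c=np.hstack([cv2.resize(a[165:275,110:255],None,fx=3.4,fy=3.4,interpolation=cv2.INTER_CUBIC),cv2.resize(a[180:290,255:380],None,fx=2.4,fy=3.4,interpolation=cv2.INTER_CUBIC)])
cv2.imwrite('pics/crop_top.png',np.clip(c*1.6,0,255).astype('uint8'))
for n in('top','side'):
    s=dict(np.load(f'pics/last_{n}.npz')); X=cloud(s); hsv=cv2.cvtColor(s['img'],cv2.COLOR_BGR2HSV)
    m=cv2.inRange(hsv,(105,150,50),(130,255,255)); nn,l,st,ce=cv2.connectedComponentsWithStats(m)
    for i in range(1,nn):
        if st[i,4]>60:
            P=X[l==i]; P=P[P[:,2]>-.1]; 
            if len(P): print(n,st[i],ce[i],np.percentile(P,[2,50,98],axis=0).round(3).tolist())
s=dict(np.load('pics/last_side.npz'));a=s['img']
cv2.imwrite('pics/crop_side.png',np.clip(cv2.resize(a[140:300,150:390],None,fx=3.3,fy=3.3,interpolation=cv2.INTER_CUBIC)*1.4,0,255).astype('uint8'))
```

```text
top [ 78 153  39  10  78] [ 96.88461538 157.44871795] [[0.685, 0.352, 0.024], [0.698, 0.404, 0.027], [0.71, 0.455, 0.033]]
top [ 41 161  36  10  78] [ 59.08974359 165.51282051] [[0.665, 0.462, 0.023], [0.676, 0.509, 0.027], [0.687, 0.56, 0.032]]
top [324 224  20  22 230] [333.77826087 234.47391304] [[0.438, -0.279, 0.02], [0.464, -0.259, 0.092], [0.489, -0.24, 0.097]]
top [262 227  18  29 321] [270.72274143 241.3364486 ] [[0.415, -0.112, 0.111], [0.446, -0.091, 0.115], [0.482, -0.073, 0.121]]
side [242 205  31  20 414] [257.20531401 214.07487923] [[0.407, -0.114, 0.094], [0.439, -0.099, 0.114], [0.479, -0.071, 0.118]]
side [244 222  29  30 627] [258.76555024 236.4354067 ] [[0.406, -0.115, 0.011], [0.435, -0.104, 0.048], [0.472, -0.084, 0.081]]
side [308 237  15  22 236] [314.6779661  247.75423729] [[0.434, -0.284, 0.014], [0.456, -0.268, 0.094], [0.57, -0.188, 0.096]]
side [307 261  13  21 197] [312.56852792 270.73096447] [[0.433, -0.285, 0.014], [0.439, -0.277, 0.04], [0.472, -0.268, 0.068]]
```

View pics/crop_top.png

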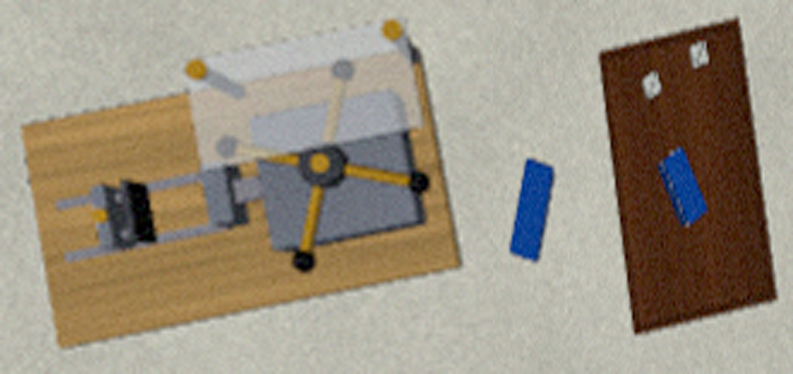

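View pics/crop_side.png

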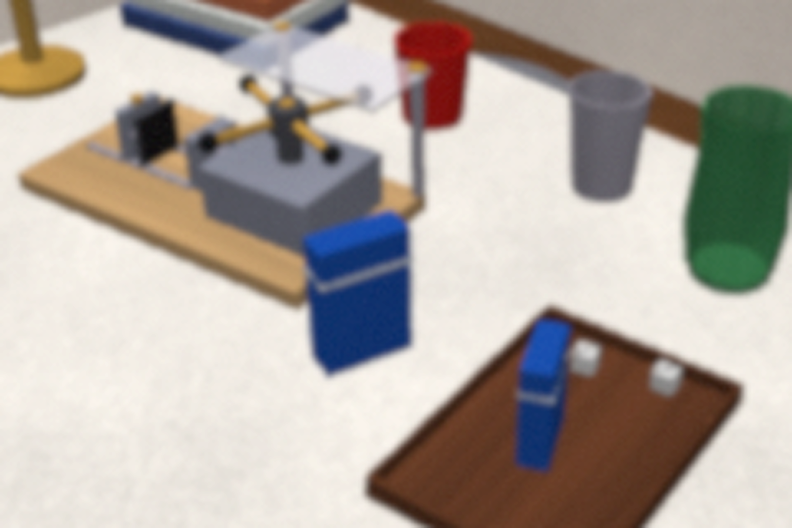

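Run:
```python
from h import *
s=dict(np.load('pics/last_top.npz')); X=cloud(s)
# case: subpixel rect on top face
hsv=cv2.cvtColor(s['img'],cv2.COLOR_BGR2HSV)
m=cv2.inRange(hsv,(105,150,50),(130,255,255)); nn,l,st,ce=cv2.connectedComponentsWithStats(m)
for c0,z in(((334,234),.094),((271,241),.1165)):
    i=l[c0[1],c0[0]]; v,u=np.nonzero((l==i)&(X[...,2]>z-.006)); W=plane(s,np.c_[u,v],z)[:,:2]
    r=cv2.minAreaRect((W*1000).astype(np.float32)); c=W.mean(0); ev,E=np.linalg.eigh(np.cov(W.T)); ax=E[:,1]
    print(r,c,np.sqrt(12*ev),np.degrees(np.arctan2(ax[1],ax[0])))
cr=lambda p:np.array([np.array(p,float)/3.4+[110,165]-.35])
q=lambda p,z:plane(s,cr(p),z)[0]
bl=q((20,125),.02);fl=q((62,347),.02);fr=q((461,266),.02)
print('corners',bl,fl,fr,'len',np.linalg.norm(bl-fl),np.linalg.norm(fl-fr))
y=(fl-fr);y/=np.linalg.norm(y);x=(bl-fl);x/=np.linalg.norm(x)
print('yaw',np.degrees(np.arctan2(-y[0],y[1])),np.degrees(np.arctan2(x[1],x[0])))
c=(bl+fr)/2;yaw=np.arctan2(-y[0],y[1])
R=np.array([[np.cos(yaw),-np.sin(yaw)],[np.sin(yaw),np.cos(yaw)]])
print('press',c,yaw)
for n,p,z in[('hubtop',(321,163),.129),('b1',(420,181),.115),('b2',(304,260),.115),('b3',(226,146),.115),('b4',(344,70),.115),('jawfaceF',(213,228),.075),('jawfaceB',(204,172),.075),('plate',(152,182),.075),('plateF',(157,240),.075),('stopback',(97,190),.075)]:
    w=q(p,z); pp=R.T@(w-c)[:2]*1000; print(n,w.round(4),pp.round(1), np.degrees(np.arctan2(pp[1]+90,pp[0])).round(1))
```

```text
((463.4678039550781, -261.0389099121094), (55.315185546875, 23.229564666748047), 28.665525436401367) [ 0.46340625 -0.26109045] [0.02347217 0.05571611] -151.80112544601957
((447.5618591308594, -91.27798461914062), (29.707782745361328, 72.33797454833984), 74.9344482421875) [ 0.4473815  -0.09096174] [0.02978949 0.0726533 ] 164.97348649090574
corners [0.57118928 0.35258668 0.02      ] [0.38575671 0.31494772 0.02      ] [ 0.44615391 -0.01556746  0.02      ] len 0.18921398036244605 0.33598825736732596
yaw 10.35577254609506 11.473970712497103
press [0.5086716  0.16850961 0.02      ] 0.18074232751699507
hubtop [0.5247 0.0797 0.129 ] [ -0.2 -90.2] -136.4
b1 [0.5105 0.0062 0.115 ] [ -27.3 -160. ] -111.3
b2 [0.4516 0.0956 0.115 ] [-69.3 -61.4] 157.6
b3 [0.5405 0.1556 0.115 ] [ 29.  -18.4] 68.0
b4 [0.5979 0.0644 0.115 ] [  69.1 -118.4] -22.4
jawfaceF [0.4792 0.1761 0.075 ] [-27.6  12.7] 105.0
jawfaceB [0.5241 0.1834 0.075 ] [17.8 11.9] 80.1
plate [0.5169 0.2248 0.075 ] [18.2 53.9] 82.8
plateF [0.4706 0.2205 0.075 ] [-28.1  58. ] 100.8
stopback [0.5113 0.2685 0.075 ] [20.6 97.9] 83.8
```

```bash
cat >> h.py <<'E'
PC=np.array([.5087,.1685]);PY=.187
PR=np.array([[np.cos(PY),-np.sin(PY)],[np.sin(PY),np.cos(PY)]])
def p2w(p): return PC+PR@(np.array(p[:2])/1000.)
def w2p(X): X=np.asarray(X); return np.concatenate([(X[...,:2]-PC)@PR*1000,X[...,2:]*1000],-1)
def tool():
    o=robot.get_obs(); from scipy.spatial.transform import Rotation as Ro
    return np.array(o['tool_pos']),Ro.from_euler('xyz',o['ee_rot']),o
def rel(pos,yawdeg):
    from scipy.spatial.transform import Rotation as Ro
    p,R,o=tool(); T=Ro.from_euler('xyz',[np.pi,0,np.radians(yawdeg)])
    return (R.inv()*T).as_rotvec().round(3),(R.inv().apply(np.array(pos)-p)*100).round(2)
E
python3 - <<'E'
from h import *
for n in('side','top'):
    s=dict(np.load(f'pics/last_{n}.npz')); P=w2p(cloud(s)).reshape(-1,3); I=s['img'].reshape(-1,3).max(1)
    r=(abs(P[:,0])<20)&(P[:,2]>30)&(P[:,2]<70)&(P[:,1]>40)&(P[:,1]<100)&(s['depth'].ravel()>0)
    print(n,'plate',r.sum(),np.percentile(P[r][:,1],[5,25,50,75,95]) if r.any() else '')
    for k in P[r][:12]: print(k.round(0),end=' ')
    r=(abs(P[:,0])<20)&(P[:,2]>68)&(P[:,2]<82)&(P[:,1]>-20)&(P[:,1]<40)
    print('jaw',r.sum(),np.percentile(P[r],[2,50,98],axis=0).round(1))
s=dict(np.load('pics/last_top.npz'))
print(proj(s,[[*p2w((0,y)),.075] for y in(-8,12,64,78)]))
print('hub',p2w((0,-90)),'bed',p2w((0,38)))
print(rel((.4634,-.261,.2),118.2)); print(rel((.4634,-.261,.2),118.2+180))
E
```

```text
side plate 129 [71.82160034 72.8951627  74.18653746 75.78839975 94.07342678]
[17. 95. 67.] [ 4. 94. 70.] [ 7. 93. 69.] [20. 76. 68.] [ 0. 96. 68.] [14. 75. 67.] [18. 74. 66.] [ 3. 73. 70.] [ 8. 73. 68.] [11. 72. 66.] [17. 74. 63.] [-14.  95.  67.] jaw 38 [[-16.6  -5.   74.8]
 [  5.3   6.9  77.6]
 [ 18.5  14.9  78.7]]
top plate 123 [74.07888195 74.81093247 76.31556619 92.77680679 94.09089011]
[18. 74. 67.] [19. 75. 56.] [20. 93. 59.] [16. 75. 64.] [17. 75. 55.] [17. 75. 48.] [18. 75. 39.] [16. 93. 70.] [17. 93. 60.] [18. 93. 51.] [17. 90. 53.] [13. 75. 67.] jaw 121 [[-18.7  -6.   69.8]
 [ -1.    4.9  74.5]
 [ 16.8  16.6  78.6]]
[[178.04959078 220.17996647]
 [170.78473841 221.68827097]
 [151.86272106 225.61602875]
 [146.75964066 226.67511655]]
hub [0.52543208 0.08006902] bed [0.50163534 0.20583752]
(array([-0.002,  0.   ,  0.751]), array([-52.28, -64.75,   0.56]))
(array([-1.000e-03, -2.000e-03, -2.391e+00]), array([-52.28, -64.75,   0.56]))
```

The depth map puts the blue case top in the tray at 94 mm, 56×23 mm, which is right; the other is 117 mm high and 72 mm wide. Going above it.

Emit:
drive_tool(
  series=[
    [[0,0,0.75,-52.3,-64.75,-1.0,100],[0,0,0.75,-52.3,-64.75,-1.0,100],[0,0,0.75,-52.3,-64.75,-1.0,100],[0,0,0.75,-52.3,-64.75,-1.0,100],[0,0,0.75,-52.3,-64.75,-1.0,100],[0,0,0.75,-52.3,-64.75,-1.0,100],[0,0,0.75,-52.3,-64.75,-1.0,100],[0,0,0.75,-52.3,-64.75,-1.0,100],[0,0,0.75,-52.3,-64.75,-1.0,100],[0,0,0.75,-52.3,-64.75,-1.0,100],[0,0,0.75,-52.3,-64.75,-1.0,100],[0,0,0.75,-52.3,-64.75,-1.0,100],[0,0,0.75,-52.3,-64.75,-1.0,100],[0,0,0.75,-52.3,-64.75,-1.0,100],[0,0,0.75,-52.3,-64.75,-1.0,100],[0,0,0.75,-52.3,-64.75,-1.0,100],[0,0,0.75,-52.3,-64.75,-1.0,100],[0,0,0.75,-52.3,-64.75,-1.0,100],[0,0,0.75,-52.3,-64.75,-1.0,100],[0,0,0.75,-52.3,-64.75,-1.0,100]],
  ],
)

```text
time: 2.15
tool_pos: [0.4633, -0.26, 0.2155]
ee_rot: [-3.14, 0.0, 2.065]
wrist_force: [0.7, 0.6, -1.0]
width: 0.0939
```

Run:
```python
from h import *
s=snap('wrist'); cv2.imwrite('pics/wrist1.png',s['img']); X=cloud(s)
hsv=cv2.cvtColor(s['img'],cv2.COLOR_BGR2HSV); m=cv2.inRange(hsv,(105,120,40),(130,255,255))
nn,l,st,ce=cv2.connectedComponentsWithStats(m)
for i in range(1,nn):
    if st[i,4]<500: continue
    v,u=np.nonzero((l==i)&(abs(X[...,2]-.094)<.006))
    if len(v)<100: continue
    W=plane(s,np.c_[u,v],.094)[:,:2]; print(st[i],cv2.minAreaRect((W*1000).astype(np.float32)),W.mean(0))
p,R,o=tool(); print(p,o['ee_rot'],o['time']); print(rel((.4634,-.261,.056),118.2))
```

```text
[ 325    0   90   57 2876] ((448.7096862792969, -107.3770751953125), (2.9642229080200195, 62.210445404052734), 74.58956909179688) [ 0.44689481 -0.10711284]
[ 248  185   64   28 1767] ((463.8669738769531, -261.087890625), (56.697792053222656, 23.024093627929688), 28.373985290527344) [ 0.46401178 -0.2612578 ]
[ 0.46340792 -0.25982532  0.21577878] [-3.14049787e+00  8.86353418e-04  2.06510870e+00] 2.2
(array([-0.001,  0.001,  0.002]), array([-0.09, -0.04, 15.98]))
```

View pics/wrist1.png

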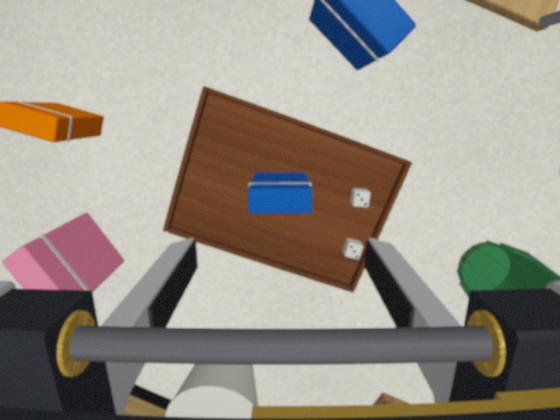

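The picture shows the blue case at (280,195) in the tray, square between the fingers, with the other cases clear. Both views agree within 1 mm. Descend and grip.

Emit:
drive_tool(
  series=[
    [[0,0,0,-0.1,-0.05,5,100],[0,0,0,-0.1,-0.05,9,100],[0,0,0,-0.1,-0.05,13,100],[0,0,0,-0.1,-0.05,16,100],[0,0,0,-0.1,-0.05,16,100],[0,0,0,-0.1,-0.05,16,45],[0,0,0,-0.1,-0.05,16,45],[0,0,0,-0.1,-0.05,16,45],[0,0,0,-0.1,-0.05,16,45],[0,0,0,-0.1,-0.05,16,45],[0,0,0,-0.1,-0.05,16,45]],
  ],
)

```text
time: 3.3
tool_pos: [0.4637, -0.2617, 0.057]
ee_rot: [-3.141, 0.003, 2.065]
wrist_force: [-1.8, -0.9, 4.2]
width: 0.0578
```

Emit:
drive_tool(
  series=[
    [[0,0,0,0,0,-5,40],[0,0,0,0,0,-10,40],[0,0,0,0,0,-15,40],[0,0,0,0,0,-20,40],[0,0,0,0,0,-20,40],[0,0,0,0,0,-20,40]],
  ],
)

```text
time: 3.9
tool_pos: [0.4641, -0.2615, 0.258]
ee_rot: [3.141, 0.005, 2.065]
wrist_force: [0.3, -0.3, -2.9]
width: 0.0579
```

Run:
```python
from h import *
p,R,o=tool(); print(p,o['wrist_force'],o['width'],o['time']); print(p2w((0,40)),rel((*p2w((0,40)),.257),90+np.degrees(PY)))
```

```text
[ 0.46405985 -0.2614901   0.25804204] [ 0.29812744 -0.32757306 -2.91911315] 0.05790870761503572 3.9
[0.50126352 0.20780266] (array([0.001, 0.005, 0.307]), array([39.55, 25.54, -0.08]))
```

Emit:
drive_tool(
  series=[
    [[0,0.005,0.307,4,2.6,0,40],[0,0.005,0.307,8,5.2,0,40],[0,0.005,0.307,12,7.8,0,40],[0,0.005,0.307,16,10.3,0,40],[0,0.005,0.307,20,12.9,0,40],[0,0.005,0.307,24,15.5,0,40],[0,0.005,0.307,28,18.1,0,40],[0,0.005,0.307,32,20.7,0,40],[0,0.005,0.307,36,23.2,0,40],[0,0.005,0.307,38.5,24.9,0,40],[0,0.005,0.307,39.55,25.55,0,40],[0,0.005,0.307,39.55,25.55,0,40],[0,0.005,0.307,39.55,25.55,0,40]],
  ],
)

```text
time: 5.2
tool_pos: [0.5009, 0.2067, 0.2546]
ee_rot: [-3.14, 0.001, 1.757]
wrist_force: [-0.2, -0.6, -1.8]
width: 0.0577
```

Run:
```python
from h import *
p,R,o=tool(); print(p,o['ee_rot'],o['width'],o['time'],w2p(p)); print(rel((*p2w((0,40)),.0735),90+np.degrees(PY)))
s=snap('side'); cv2.imwrite('pics/side2.png',np.clip(cv2.resize(s['img'][100:260,120:360],None,fx=3.3,fy=3.3)*1.3,0,255).astype('uint8'))
s=snap('wrist'); cv2.imwrite('pics/wrist2.png',s['img'])
```

```text
[0.50093026 0.20671697 0.25455827] [-3.13968632e+00  8.73741279e-04  1.75731065e+00] 0.05768833617739083 5.2 [ -0.52928685  38.99519693 254.55827169]
(array([-0.002,  0.001, -0.   ]), array([ 0.12,  0.09, 18.11]))
```

View pics/side2.png

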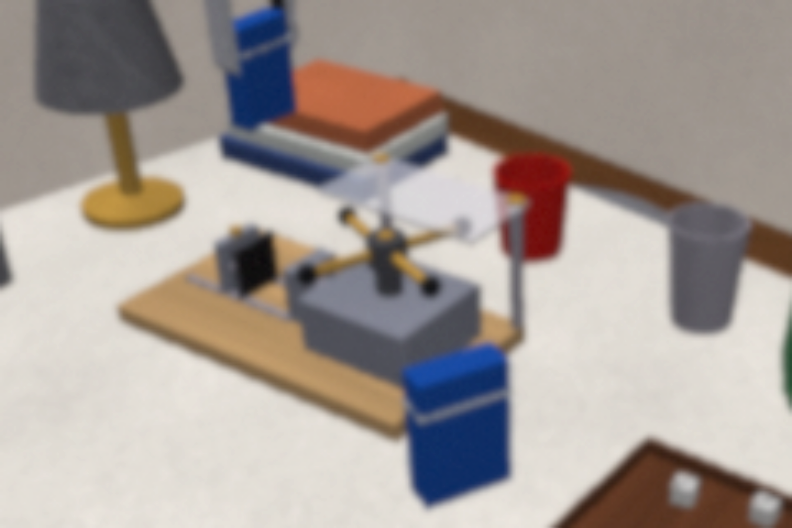

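View pics/wrist2.png

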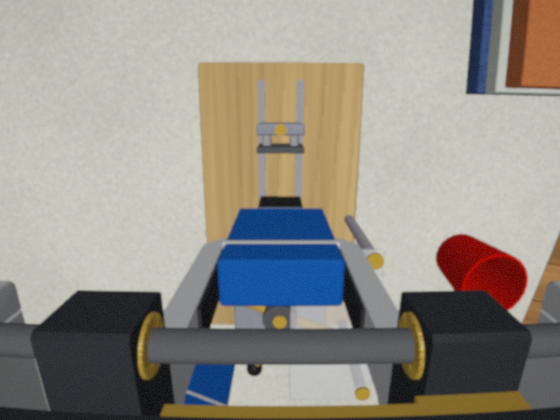

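Side: case held at crop (262,70), bed clear. Wrist: the case sits central over the rails (column 281), jaw at (281,203), sprung plate at (281,148). Lower.

Emit:
drive_tool(
  series=[
    [[0,0,0,0.1,0.05,4,40],[0,0,0,0.1,0.05,8,40],[0,0,0,0.1,0.05,12,40],[0,0,0,0.1,0.05,15,40],[0,0,0,0.1,0.05,17,40],[0,0,0,0.1,0.05,17.9,40],[0,0,0,0.1,0.05,18.1,40],[0,0,0,0.1,0.05,18.2,40],[0,0,0,0.1,0.05,18.2,40]],
  ],
)

```text
time: 6.2
tool_pos: [0.5029, 0.2073, 0.0754]
ee_rot: [3.138, 0.0, 1.755]
wrist_force: [0.3, 0.2, -1.5]
width: 0.0577
```

Emit:
drive_tool(
  series=[
    [[0,0,0,0,0,0.2,40],[0,0,0,0,0,0.3,40],[0,0,0,0,0,0.35,40],[0,0,0,0,0,0.35,40]],
  ],
)

```text
time: 6.6
tool_pos: [0.5029, 0.2074, 0.072]
ee_rot: [3.138, 0.0, 1.756]
wrist_force: [-0.5, 0.3, -2.5]
width: 0.0576
```

Emit:
drive_tool(
  series=[
    [[0,0,0,0,0,0.1,40],[0,0,0,0,0,0.15,40],[0,0,0,0,0,0.15,40]],
  ],
)

```text
time: 6.9
tool_pos: [0.5029, 0.2075, 0.0711]
ee_rot: [3.138, -0.0, 1.756]
wrist_force: [-1.6, 0.2, 2.3]
width: 0.058
```

Contact felt (force z went from -2.5 to +2.3). Release and rise.

Emit:
drive_tool(
  series=[
    [[0,0,0,0,0,0,100],[0,0,0,0,0,0,100],[0,0,0,0,0,0,100],[0,0,0,0,0,0,100],[0,0,0,0,0,0,100],[0,0,0,0,0,-3,100],[0,0,0,0,0,-7,100],[0,0,0,0,0,-11,100],[0,0,0,0,0,-15,100],[0,0,0,0,0,-17,100],[0,0,0,-3,0,-17,0],[0,0,0,-7,0,-17,0],[0,0,0,-10,0,-17,0],[0,0,0,-10,0,-17,0],[0,0,0,-10,0,-17,0]],
  ],
)

```text
time: 8.4
tool_pos: [0.5207, 0.1089, 0.241]
ee_rot: [3.138, -0.001, 1.754]
wrist_force: [-0.2, -0.1, 0.1]
width: 0.0577
```

Run:
```python
from h import *
p,R,o=tool(); print(p,w2p(p),o['ee_rot'],o['width'],o['time'],o['wrist_force'])
s=snap('wrist'); cv2.imwrite('pics/wrist3.png',s['img'])
s=snap('side'); cv2.imwrite('pics/side3.png',np.clip(cv2.resize(s['img'][130:230,140:300],None,fx=5,fy=5,interpolation=cv2.INTER_CUBIC)*1.3,0,255).astype('uint8'))
X=w2p(cloud(s)); hsv=cv2.cvtColor(s['img'],cv2.COLOR_BGR2HSV); m=(cv2.inRange(hsv,(105,120,40),(130,255,255))>0)&(abs(X[...,1]-40)<40)&(abs(X[...,0])<60)
print(np.percentile(X[m],[2,25,50,75,98],axis=0).round(1))
```

```text
[0.52072821 0.10891786 0.24098796] [  0.74147644 -60.7795947  240.98795595] [ 3.13795345e+00 -8.16862525e-04  1.75428922e+00] 0.057712778522674514 8.4 [-0.22721069 -0.10789075  0.12842002]
[[-28.   26.6  31.1]
 [-25.2  28.5  60.9]
 [-18.2  30.5  80.6]
 [ -0.5  37.7 102.2]
 [ 21.5  51.4 111.4]]
```

View pics/wrist3.png

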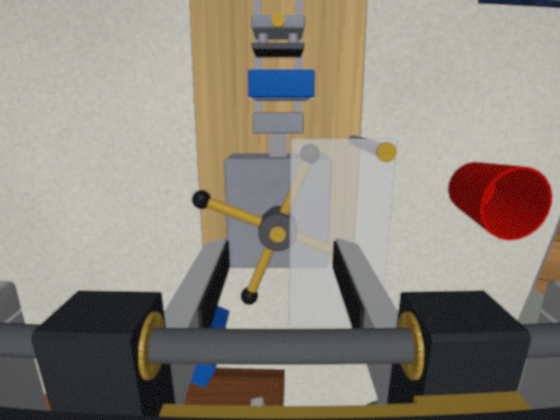

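View pics/side3.png

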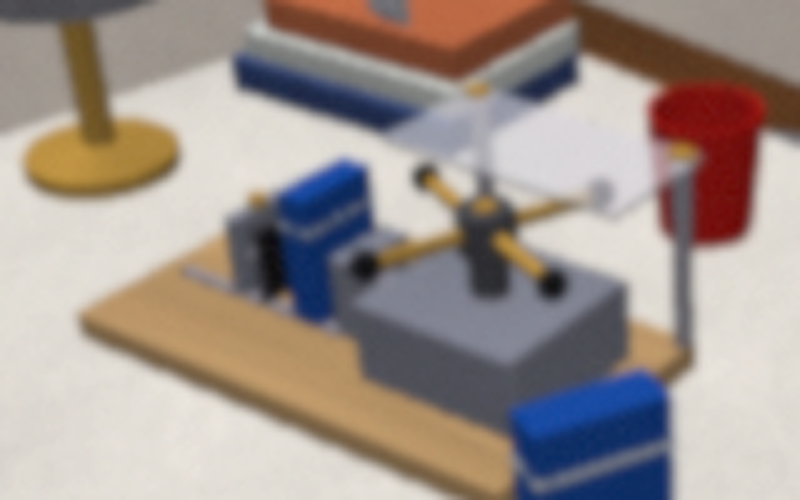

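```bash
cat >> h.py <<'E'
HUB=np.array([0,-90.])
def fing(theta,d,r=50,z=.1):
    """world TCP pos, yaw(deg) for spoke angle theta(deg,press), finger centre d mm behind spoke axis"""
    t=np.radians(theta); u=np.array([np.cos(t),np.sin(t)]); tg=np.array([np.sin(t),-np.cos(t)])
    return np.array([*p2w(HUB+r*u-d*tg),z]), theta-90+np.degrees(PY)
def plan(lst,**k):
    for th,d,*z in lst:
        P,y=fing(th,d,z=z[0] if z else .1,**k); a,b=rel(P,y); print(th,d,z,'rz',a.round(3),'t',b.round(2))
def spoketh():
    """spoke angle if the finger face (8mm) touches the 5mm spoke"""
    p,R,o=tool(); q=w2p(p)[:2]-HUB; rr=np.hypot(*q); return np.degrees(np.arctan2(q[1],q[0]))-np.degrees(np.arcsin(13/rr)),rr
E
python3 - <<'E'
from h import *
s=dict(np.load('pics/last_wrist.npz'))
print('hub',w2p(plane(s,[(277,234)],.129)))
B=w2p(plane(s,[(201,199),(249,296),(310,153)],.115))[:,:2]; print(B)
for c in(HUB,): print(np.degrees(np.arctan2(*(B-c).T[::-1])),np.linalg.norm(B-c,axis=1))
p,R,o=tool();print(o['joint_positions'].round(2))
plan([(158,24,.18),(158,24,.1),(158,13),(140,13),(113,13)])
E
```

```text
hub [[ -0.50127419 -90.51984966 129.        ]]
[[ -69.49328078  -61.7064526 ]
 [ -28.57492165 -160.26254649]
 [  28.69319792  -20.51363159]]
[ 157.84675816 -112.13097658   67.56266598] [75.03226572 75.85085092 75.17749   ]
[ 0.1   0.04  1.35  0.    1.75 -0.08]
158 24 [0.18] rz [ 0.003 -0.001  0.383] t [-3.39 -5.63  6.08]
158 24 [0.1] rz [ 0.003 -0.001  0.383] t [-3.4  -5.66 14.08]
158 13 [] rz [ 0.003 -0.001  0.383] t [-2.37 -5.25 14.08]
140 13 [] rz [ 0.003 -0.002  0.697] t [-0.82 -4.79 14.08]
113 13 [] rz [ 0.003 -0.003  1.168] t [ 1.05 -3.28 14.09]
```

Case stands on the bed. Spokes at 157.8°, −112.1°, 67.6° (press frame), hub as predicted. Now come down behind the front spoke.

Emit:
drive_tool(
  series=[
    [[0.003,0,0.13,-1.2,-2,0,0],[0.003,0,0.26,-2.3,-4,0,0],[0.003,0,0.383,-3.4,-5.65,0,0],[0.003,0,0.383,-3.4,-5.65,3,0],[0.003,0,0.383,-3.4,-5.65,6,0],[0.003,0,0.383,-3.4,-5.65,6,0],[0.003,0,0.383,-3.4,-5.65,6,0]],
  ],
)

```text
time: 9.2
tool_pos: [0.4712, 0.067, 0.1809]
ee_rot: [-3.141, -0.001, 1.375]
wrist_force: [0.5, -0.2, 0.6]
width: 0.0003
```

Run:
```python
from h import *
p,R,o=tool(); print(p,w2p(p),o['ee_rot'],o['width'],o['time'],o['wrist_force'])
s=snap('wrist'); cv2.imwrite('pics/wrist4.png',s['img'])
plan([(158,24,.1),(158,13),(150,13),(142,13),(134,13),(126,13),(119,13),(113,13)])
```

```text
[0.47121338 0.06703239 0.18092707] [-55.69714177 -92.72944573 180.92707241] [-3.14085611e+00 -1.43153334e-03  1.37504006e+00] 0.00027497523598211623 9.2 [ 0.45624835 -0.17310467  0.5858959 ]
158 24 [0.1] rz [ 0.002 -0.002  0.001] t [-0.08 -0.04  8.21]
158 13 [] rz [ 0.002 -0.002  0.001] t [ 1.02 -0.04  8.21]
150 13 [] rz [ 0.002 -0.002  0.141] t [ 1.73 -0.17  8.21]
142 13 [] rz [ 0.002 -0.002  0.28 ] t [ 2.45 -0.2   8.22]
134 13 [] rz [ 0.001 -0.002  0.42 ] t [ 3.17 -0.13  8.22]
126 13 [] rz [ 0.001 -0.002  0.56 ] t [3.87 0.03 8.22]
119 13 [] rz [ 0.001 -0.002  0.682] t [4.46 0.26 8.22]
113 13 [] rz [ 0.001 -0.002  0.786] t [4.94 0.51 8.22]
```

View pics/wrist4.png

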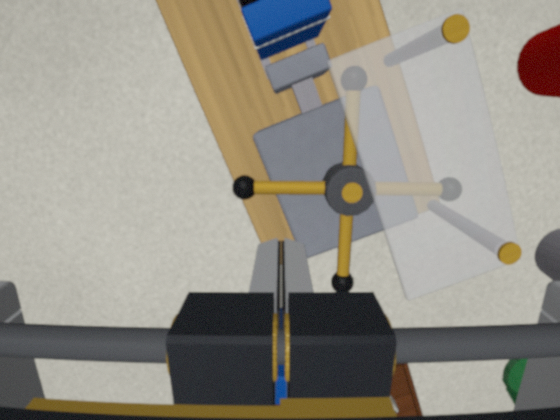

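The shut fingers (column 281) are aimed at mid-spoke (row 187, columns 255–325), which lies ahead of them, level in the picture. Descend, then push the first spoke.

Emit:
drive_tool(
  series=[
    [[0.002,0,0,-0.1,0,4,0],[0.002,0,0,-0.1,0,7,0],[0.002,0,0,-0.1,0,8.2,0],[0.002,0,0,-0.1,0,8.2,0],[0.002,0,0,0.5,0,8.2,0],[0.002,0,0,1.0,0,8.2,0],[0.002,0,0.07,1.4,-0.1,8.2,0],[0.002,0,0.14,1.73,-0.17,8.2,0],[0.002,0,0.21,2.1,-0.2,8.2,0],[0.002,0,0.28,2.45,-0.2,8.2,0],[0.002,0,0.35,2.8,-0.17,8.2,0],[0.002,0,0.42,3.17,-0.13,8.2,0]],
  ],
)

```text
time: 10.45
tool_pos: [0.4779, 0.0958, 0.1026]
ee_rot: [3.137, 0.002, 0.951]
wrist_force: [-2.8, -7.1, 3.6]
width: 0.0003
```

Run:
```python
from h import *
p,R,o=tool(); print(p,w2p(p),o['ee_rot'],o['time'],o['wrist_force'],spoketh())
plan([(134,13),(126,13),(119,13),(113,13),(110,13)])
```

```text
[0.47787248 0.09577004 0.10262791] [-43.81145702 -65.73080715 102.62790564] [3.13728497e+00 2.12822399e-03 9.51126285e-01] 10.45 [-2.845142   -7.07162742  3.57272361] (np.float64(135.97180751528433), np.float64(50.08430381162903))
134 13 [] rz [ 0.004  0.002 -0.004] t [ 0.17 -0.21  0.26]
126 13 [] rz [0.004 0.002 0.136] t [ 0.87 -0.35  0.26]
119 13 [] rz [0.005 0.002 0.258] t [ 1.5  -0.38  0.26]
113 13 [] rz [0.005 0.001 0.363] t [ 2.04 -0.35  0.26]
110 13 [] rz [0.005 0.001 0.415] t [ 2.31 -0.32  0.26]
```

Emit:
drive_tool(
  series=[
    [[0,0,0.07,0.5,-0.28,0.2,0],[0,0,0.14,0.87,-0.35,0.2,0],[0,0,0.2,1.2,-0.37,0.2,0],[0,0,0.26,1.5,-0.38,0.2,0],[0,0,0.31,1.78,-0.37,0.2,0],[0,0,0.363,2.05,-0.35,0.2,0],[0,0,0.4,2.25,-0.33,0.2,0],[0,0,0.4,2.25,-0.33,0.2,0],[0,0,0.4,1.7,-0.55,0.2,0],[0,0,0.4,1.2,-0.78,0.2,0],[0,0,0.4,1.1,-0.8,-3,0],[0,0,0.4,1.1,-0.8,-7,0],[0,0,0.4,1.1,-0.8,-8,0]],
  ],
)

```text
time: 11.75
tool_pos: [0.48, 0.1105, 0.1884]
ee_rot: [3.133, -0.009, 0.552]
wrist_force: [1.0, 1.0, 0.9]
width: 0.0004
```

Run:
```python
from h import *
p,R,o=tool(); print(p,w2p(p),o['time'],o['wrist_force'],o['joint_positions'].round(2))
s=snap('wrist'); cv2.imwrite('pics/wrist5.png',s['img'])
```

```text
[0.48000236 0.11050914 0.18835914] [-38.97853151 -51.64462929 188.35914376] 11.75 [0.98296684 0.95103332 0.94695037] [ 0.11 -0.05  1.54 -0.    1.64  1.13]
```

View pics/wrist5.png

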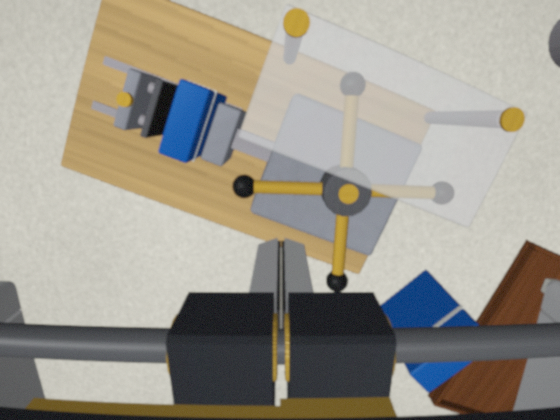

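The first spoke turned by about 45°; ball at (243,186), next spoke's ball at (337,281). The jaw at (222,134) has come up near the case at (190,120).

Run:
```python
from h import *
s=dict(np.load('pics/last_wrist.npz'))
print('hub',w2p(plane(s,[(347,194)],.129)))
B=w2p(plane(s,[(243,186),(337,281)],.115))[:,:2]; 
print(np.degrees(np.arctan2(*(B-HUB).T[::-1])),np.linalg.norm(B-HUB,axis=1))
X=w2p(cloud(s)); hsv=cv2.cvtColor(s['img'],cv2.COLOR_BGR2HSV); m=(cv2.inRange(hsv,(105,120,40),(130,255,255))>0)&(abs(X[...,1]-40)<40)&(abs(X[...,0])<60)&(X[...,2]>100)
v,u=np.nonzero(m); W=w2p(plane(s,np.c_[u,v],.108))[:,:2]; print('case top',cv2.minAreaRect(W.astype(np.float32)))
print('jaw top corners',w2p(plane(s,[(212,104),(243,115),(229,165),(202,153)],.075))[:,:2].round(1))
th=202
plan([(th,24,.188),(th,24,.1)])
```

```text
hub [[ -0.88723629 -89.99411267 129.        ]]
[ 109.24362754 -160.48549111] [75.2042204  75.69196659]
case top ((3.535655975341797, 37.448020935058594), (55.8599739074707, 24.799150466918945), 0.12375616282224655)
jaw top corners [[ 21.6  28.4]
 [ 22.2   1.8]
 [-20.9  -0.9]
 [-19.3  23.7]]
202 24 [0.188] rz [ 0.014 -0.    -1.59 ] t [-2.68  7.46  0.06]
202 24 [0.1] rz [ 0.014 -0.    -1.59 ] t [-2.76  7.39  8.85]
```

Emit:
drive_tool(
  series=[
    [[0.007,0,-0.15,-0.3,0.8,0,0],[0.007,0,-0.3,-0.6,1.6,0,0],[0.007,0,-0.45,-0.9,2.4,0,0],[0.007,0,-0.6,-1.2,3.2,0,0],[0.01,0,-0.75,-1.5,4,0,0],[0.01,0,-0.9,-1.8,4.8,0,0],[0.01,0,-1.05,-2.1,5.6,0,0],[0.01,0,-1.2,-2.3,6.4,0,0],[0.014,0,-1.35,-2.5,7,0,0],[0.014,0,-1.5,-2.7,7.4,0,0],[0.014,0,-1.56,-2.7,7.4,0,0],[0.014,0,-1.56,-2.7,7.4,0,0]],
  ],
)

```text
time: 13.0
tool_pos: [0.4953, 0.0334, 0.1872]
ee_rot: [-3.141, -0.002, 2.111]
wrist_force: [-0.4, -0.4, 0.1]
width: 0.0006
```

Run:
```python
from h import *
p,R,o=tool(); print(p,w2p(p),o['time'],o['wrist_force'],o['joint_positions'].round(2))
plan([(199.5,24,.1),(199.5,11)]+[(t,11) for t in range(192,119,-8)])
```

```text
[0.49529137 0.03342802 0.18721373] [ -38.28637703 -130.22436544  187.21372555] 13.0 [-0.40010092 -0.415817    0.12294121] [-0.05 -0.03  1.52  0.    1.65 -0.59]
199.5 24 [0.1] rz [-0.001 -0.002  0.013] t [ 0.1  -0.04  8.72]
199.5 11 [] rz [-0.001 -0.002  0.013] t [ 1.4  -0.02  8.72]
192 11 [] rz [-0.001 -0.002  0.144] t [ 2.06 -0.11  8.73]
184 11 [] rz [-0.001 -0.002  0.284] t [ 2.78 -0.11  8.73]
176 11 [] rz [-0.001 -0.001  0.423] t [ 3.48 -0.02  8.73]
168 11 [] rz [-0.001 -0.001  0.563] t [4.17 0.18 8.73]
160 11 [] rz [-0.002 -0.001  0.703] t [4.82 0.47 8.73]
152 11 [] rz [-0.002 -0.001  0.842] t [5.43 0.84 8.73]
144 11 [] rz [-0.002 -0.001  0.982] t [5.98 1.3  8.73]
136 11 [] rz [-2.000e-03 -1.000e-03  1.122e+00] t [6.46 1.83 8.73]
128 11 [] rz [-2.000e-03 -1.000e-03  1.261e+00] t [6.86 2.42 8.73]
120 11 [] rz [-2.000e-03 -1.000e-03  1.401e+00] t [7.17 3.06 8.73]
```

Emit:
drive_tool(
  series=[
    [[0,0,0.01,0.1,0,4,0],[0,0,0.01,0.1,0,7.5,0],[0,0,0.01,0.1,0,8.7,0],[0,0,0.01,0.1,0,8.7,0],[0,0,0.01,0.8,0,8.7,0],[0,0,0.01,1.4,0,8.7,0],[0,0,0.07,1.75,-0.07,8.7,0],[0,0,0.14,2.06,-0.11,8.7,0],[0,0,0.21,2.42,-0.12,8.7,0],[0,0,0.28,2.78,-0.11,8.7,0],[0,0,0.35,3.13,-0.07,8.7,0],[0,0,0.42,3.48,-0.02,8.7,0],[0,0,0.49,3.83,0.07,8.7,0],[0,0,0.56,4.17,0.18,8.7,0],[0,0,0.63,4.5,0.32,8.7,0],[0,0,0.7,4.82,0.47,8.7,0],[0,0,0.7,4.82,0.47,8.7,0]],
  ],
)

```text
time: 14.7
tool_pos: [0.4747, 0.075, 0.1024]
ee_rot: [3.14, 0.005, 1.41]
wrist_force: [-1.2, -6.2, 1.6]
width: 0.0005
```

Run:
```python
from h import *
p,R,o=tool(); print(p,w2p(p),o['time'],o['wrist_force'],spoketh())
plan([(t,11) for t in range(160,124,-4)])
```

```text
[0.474747   0.07503011 0.10239737] [-50.73825188 -85.52810481 102.39737248] 14.7 [-1.21921323 -6.20110077  1.58961126] (np.float64(160.17609287369672), np.float64(50.934939391323084))
160 11 [] rz [0.001 0.005 0.001] t [ 0.22 -0.08  0.24]
156 11 [] rz [0.001 0.005 0.071] t [ 0.57 -0.14  0.24]
152 11 [] rz [0.002 0.005 0.141] t [ 0.92 -0.18  0.24]
148 11 [] rz [0.002 0.005 0.21 ] t [ 1.28 -0.2   0.23]
144 11 [] rz [0.002 0.005 0.28 ] t [ 1.64 -0.19  0.23]
140 11 [] rz [0.002 0.005 0.35 ] t [ 1.99 -0.15  0.23]
136 11 [] rz [0.002 0.005 0.42 ] t [ 2.35 -0.09  0.23]
132 11 [] rz [0.002 0.004 0.49 ] t [ 2.69 -0.01  0.23]
128 11 [] rz [0.003 0.004 0.559] t [3.03 0.1  0.23]
```

Emit:
drive_tool(
  series=[
    [[0,0,0.07,0.57,-0.14,0.2,0],[0,0,0.14,0.92,-0.18,0.2,0],[0,0,0.21,1.28,-0.2,0.2,0],[0,0,0.28,1.64,-0.19,0.2,0],[0,0,0.35,2.0,-0.15,0.2,0],[0,0,0.42,2.35,-0.09,0.2,0],[0,0,0.49,2.7,0,0.2,0],[0,0,0.49,2.7,0,0.2,0],[0,0,0.49,2.2,-0.3,0.2,0],[0,0,0.49,1.6,-0.6,0.2,0],[0,0,0.49,1.5,-0.65,-4,0],[0,0,0.49,1.5,-0.65,-8.3,0],[0,0,0.49,1.5,-0.65,-8.3,0]],
  ],
)

```text
time: 16.0
tool_pos: [0.4743, 0.0918, 0.1932]
ee_rot: [3.127, -0.007, 0.92]
wrist_force: [0.0, -0.7, 0.4]
width: 0.0005
```

Run:
```python
from h import *
p,R,o=tool(); print(p,w2p(p),o['time'],o['wrist_force'],o['joint_positions'].round(2))
s=snap('wrist'); cv2.imwrite('pics/wrist6.png',s['img'])
```

```text
[0.47432711 0.0917985  0.193237  ] [-48.03337695 -68.97398265 193.23699771] 16.0 [ 0.01693144 -0.69967887  0.41429883] [ 0.08 -0.07  1.55 -0.    1.64  0.73]
```

View pics/wrist6.png

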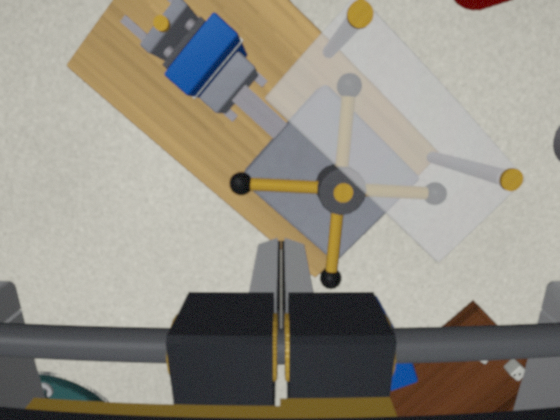

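The jaw at (228,85) is against the case at (205,55), with the plate just beyond; spoke balls at (240,183) and (330,279).

Run:
```python
from h import *
s=dict(np.load('pics/last_wrist.npz'))
B=w2p(plane(s,[(240,183),(330,279)],.115))[:,:2]; 
print(np.degrees(np.arctan2(*(B-HUB).T[::-1])),np.linalg.norm(B-HUB,axis=1))
X=w2p(cloud(s)); hsv=cv2.cvtColor(s['img'],cv2.COLOR_BGR2HSV); m=(cv2.inRange(hsv,(105,120,40),(130,255,255))>0)&(abs(X[...,1]-45)<40)&(abs(X[...,0])<60)&(X[...,2]>100)
v,u=np.nonzero(m); W=w2p(plane(s,np.c_[u,v],.108))[:,:2]; print('case top',cv2.minAreaRect(W.astype(np.float32)))
plan([(218,24,.193)])
c=cv2.resize(s['img'][0:130,110:290],None,fx=4.4,fy=4.4,interpolation=cv2.INTER_CUBIC); cv2.imwrite('pics/c6.png',c)
```

```text
[ 129.15278881 -141.03170728] [75.2826159  76.40171529]
case top ((3.4592132568359375, 49.65801239013672), (25.493812561035156, 55.955440521240234), 89.60647583007812)
218 24 [0.193] rz [ 0.011  0.005 -1.501] t [-2.9   6.93 -0.23]
```

View pics/c6.png

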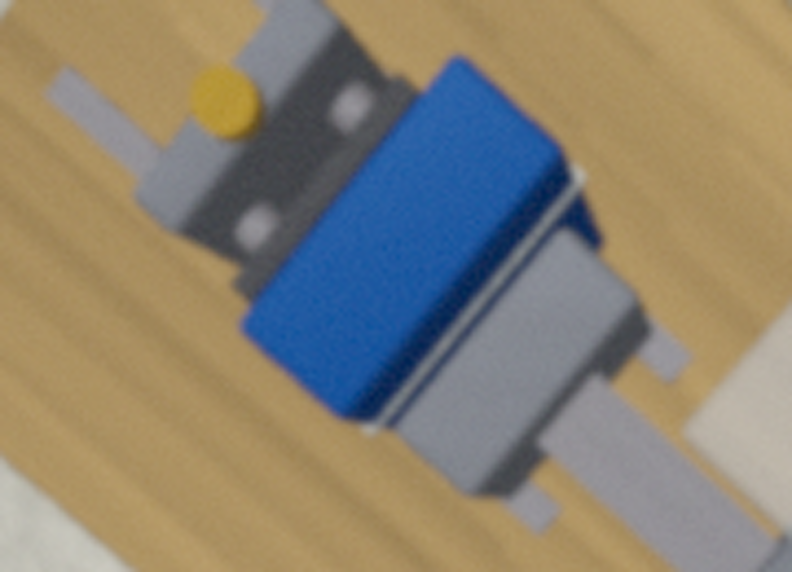

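Emit:
drive_tool(
  series=[
    [[0.005,0,-0.15,-0.3,0.8,0,0],[0.005,0,-0.3,-0.6,1.6,0,0],[0.005,0,-0.45,-0.9,2.3,0,0],[0.005,0,-0.6,-1.2,3.1,0,0],[0.01,0,-0.75,-1.6,3.8,0,0],[0.01,0,-0.9,-1.9,4.5,0,0],[0.01,0,-1.05,-2.2,5.2,0,0],[0.01,0,-1.2,-2.5,5.9,0,0],[0.01,0,-1.35,-2.7,6.4,0,0],[0.01,0,-1.5,-2.9,6.9,0,0],[0.01,0,-1.52,-2.95,6.95,0,0],[0.01,0,-1.52,-2.95,6.95,0,0]],
  ],
)

```text
time: 17.25
tool_pos: [0.5099, 0.0262, 0.1899]
ee_rot: [-3.138, 0.003, 2.437]
wrist_force: [0.3, 0.1, 0.5]
width: 0.0002
```

Run:
```python
from h import *
p,R,o=tool(); print(p,w2p(p),o['time'],o['wrist_force'],o['joint_positions'].round(2))
plan([(219,23,.1),(219,11)]+[(t,11) for t in range(212,164,-8)])
```

```text
[0.50987944 0.02620303 0.1899048 ] [ -25.29583816 -140.03549374  189.90480476] 17.25 [0.28468641 0.10083761 0.50248318] [-0.06  0.    1.49 -0.    1.65 -0.92]
219 23 [0.1] rz [-0.003  0.003 -0.001] t [0.02 0.14 8.99]
219 11 [] rz [-0.003  0.003 -0.001] t [1.22 0.14 8.99]
212 11 [] rz [-0.003  0.003  0.121] t [1.84 0.04 8.99]
204 11 [] rz [-0.003  0.003  0.26 ] t [2.55 0.03 8.98]
196 11 [] rz [-0.003  0.003  0.4  ] t [3.26 0.11 8.98]
188 11 [] rz [-0.002  0.004  0.54 ] t [3.95 0.29 8.98]
180 11 [] rz [-0.002  0.004  0.679] t [4.61 0.56 8.98]
172 11 [] rz [-0.002  0.004  0.819] t [5.23 0.92 8.97]
```

Emit:
drive_tool(
  series=[
    [[0,0,0,0,0.14,4,0],[0,0,0,0,0.14,7.8,0],[0,0,0,0,0.14,9,0],[0,0,0,0,0.14,9,0],[0,0,0,0.7,0.14,9,0],[0,0,0,1.22,0.14,9,0],[0,0,0.06,1.53,0.08,9,0],[0,0,0.12,1.84,0.04,9,0],[0,0,0.19,2.2,0.03,9,0],[0,0,0.26,2.55,0.03,9,0],[0,0,0.33,2.9,0.06,9,0],[0,0,0.4,3.26,0.11,9,0],[0,0,0.47,3.6,0.19,9,0],[0,0,0.54,3.95,0.29,9,0],[0,0,0.54,3.95,0.29,9,0],[0,0,0.54,3.95,0.29,9,0]],
  ],
)

```text
time: 18.85
tool_pos: [0.4826, 0.0515, 0.1022]
ee_rot: [3.141, 0.01, 1.896]
wrist_force: [-1.4, -6.5, 1.5]
width: 0.0008
```

```bash
cat >> h.py <<'E'
def feel():
    p,R,o=tool(); q=w2p(p)[:2]-HUB; f=PR.T@np.array(o['wrist_force'])[:2]
    M=(q[0]*f[1]-q[1]*f[0])/1000  # moment on tool about hub; +z since spoke resists clockwise
    th,rr=spoketh(); print('t %.2f theta %.1f r %.1f M %.3f Nm'%(o['time'],th%360,rr,M),np.array(o['wrist_force']).round(2))
E
python3 - <<'E'
from h import *
feel(); plan([(t,11) for t in range(188,159,-4)])
E
```

```text
t 18.85 theta 188.4 r 51.5 M 0.238 Nm [-1.44 -6.51  1.48]
188 11 [] rz [ 0.001  0.01  -0.001] t [ 0.23 -0.02  0.22]
184 11 [] rz [0.001 0.01  0.069] t [ 0.59 -0.09  0.22]
180 11 [] rz [0.001 0.01  0.139] t [ 0.94 -0.13  0.21]
176 11 [] rz [0.002 0.01  0.208] t [ 1.3  -0.14  0.21]
172 11 [] rz [0.002 0.01  0.278] t [ 1.65 -0.13  0.21]
168 11 [] rz [0.002 0.01  0.348] t [ 2.01 -0.1   0.2 ]
164 11 [] rz [0.003 0.01  0.418] t [ 2.36 -0.04  0.2 ]
160 11 [] rz [0.003 0.01  0.488] t [2.71 0.04 0.2 ]
```

At rest M = 0.238 N m, no clamping yet. Continue in steps.

Emit:
drive_tool(
  series=[
    [[0,0,0.03,0.4,-0.05,0.2,0],[0,0,0.07,0.59,-0.09,0.2,0],[0,0,0.1,0.76,-0.11,0.2,0],[0,0,0.14,0.94,-0.13,0.2,0],[0,0,0.17,1.12,-0.14,0.2,0],[0,0,0.21,1.3,-0.14,0.2,0],[0,0,0.21,1.3,-0.14,0.2,0],[0,0,0.21,1.3,-0.14,0.2,0]],
  ],
)

```text
time: 19.65
tool_pos: [0.4774, 0.0608, 0.1023]
ee_rot: [3.137, 0.016, 1.685]
wrist_force: [-1.5, -7.4, 0.6]
width: 0.0006
```

Run:
```python
from h import *
feel(); plan([(t,11) for t in range(176,143,-4)])
```

```text
t 19.65 theta 176.6 r 51.8 M 0.326 Nm [-1.45 -7.37  0.63]
176 11 [] rz [ 0.004  0.016 -0.003] t [ 0.26 -0.01  0.23]
172 11 [] rz [0.005 0.016 0.067] t [ 0.61 -0.07  0.22]
168 11 [] rz [0.005 0.016 0.137] t [ 0.97 -0.11  0.22]
164 11 [] rz [0.006 0.016 0.207] t [ 1.32 -0.13  0.21]
160 11 [] rz [0.007 0.015 0.277] t [ 1.68 -0.12  0.2 ]
156 11 [] rz [0.007 0.015 0.346] t [ 2.04 -0.09  0.2 ]
152 11 [] rz [0.008 0.015 0.416] t [ 2.39 -0.03  0.19]
148 11 [] rz [0.008 0.015 0.486] t [2.74 0.06 0.19]
144 11 [] rz [0.009 0.014 0.556] t [3.08 0.16 0.18]
```

Emit:
drive_tool(
  series=[
    [[0,0,0,0.25,0,0.2,0],[0,0,0,0.25,0,0.2,0],[0,0,0,0.25,0,0.2,0],[0,0,0,0.25,0,0.2,0]],
  ],
)

```text
time: 20.05
tool_pos: [0.4774, 0.0607, 0.1024]
ee_rot: [3.136, 0.022, 1.684]
wrist_force: [-1.4, -7.1, 1.2]
width: 0.0008
```

Run:
```python
from h import *
feel(); plan([(t,11) for t in range(176,143,-4)])
s=snap('wrist'); cv2.imwrite('pics/wrist7.png',s['img'])
```

```text
t 20.05 theta 176.8 r 51.8 M 0.314 Nm [-1.41 -7.11  1.17]
176 11 [] rz [ 0.006  0.022 -0.004] t [ 0.27 -0.01  0.23]
172 11 [] rz [0.007 0.022 0.066] t [ 0.62 -0.07  0.23]
168 11 [] rz [0.007 0.022 0.136] t [ 0.98 -0.11  0.22]
164 11 [] rz [0.008 0.022 0.206] t [ 1.33 -0.13  0.21]
160 11 [] rz [0.009 0.021 0.276] t [ 1.69 -0.12  0.2 ]
156 11 [] rz [0.01  0.021 0.345] t [ 2.05 -0.09  0.19]
152 11 [] rz [0.01  0.021 0.415] t [ 2.4  -0.03  0.19]
148 11 [] rz [0.011 0.02  0.485] t [2.75 0.05 0.18]
144 11 [] rz [0.012 0.02  0.555] t [3.09 0.16 0.17]
```

View pics/wrist7.png

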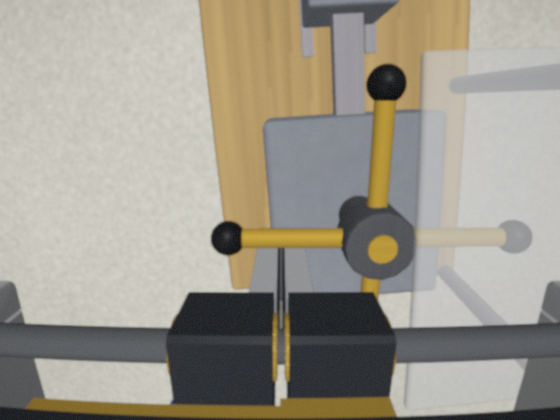

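Run:
```python
from h import *
s=snap('side'); t=snap('top')
a=cv2.resize(s['img'][140:220,170:260],None,fx=6,fy=6,interpolation=cv2.INTER_CUBIC)[:420,:400]; 
a=cv2.resize(s['img'][145:215,165:235],None,fx=5.6,fy=5.6,interpolation=cv2.INTER_CUBIC); b=cv2.resize(t['img'][195:265,125:195],None,fx=5.6,fy=5.6,interpolation=cv2.INTER_CUBIC)
cv2.imwrite('pics/st7.png',np.clip(np.hstack([a,b])*1.5,0,255).astype('uint8'))
for n,c in(('side',s),('top',t)):
    X=w2p(cloud(c)); hsv=cv2.cvtColor(c['img'],cv2.COLOR_BGR2HSV); m=(cv2.inRange(hsv,(105,120,40),(130,255,255))>0)&(abs(X[...,1]-50)<40)&(abs(X[...,0])<60)&(X[...,2]>100)
    v,u=np.nonzero(m)
    if len(v)>10: W=w2p(plane(c,np.c_[u,v],.108))[:,:2]; print(n,len(v),cv2.minAreaRect(W.astype(np.float32)),W.mean(0))
```

```text
side 42 ((-20.6624698638916, 52.21068572998047), (28.686281204223633, 31.604190826416016), 86.76284790039062) [-20.47698575  51.78889439]
```

View pics/st7.png

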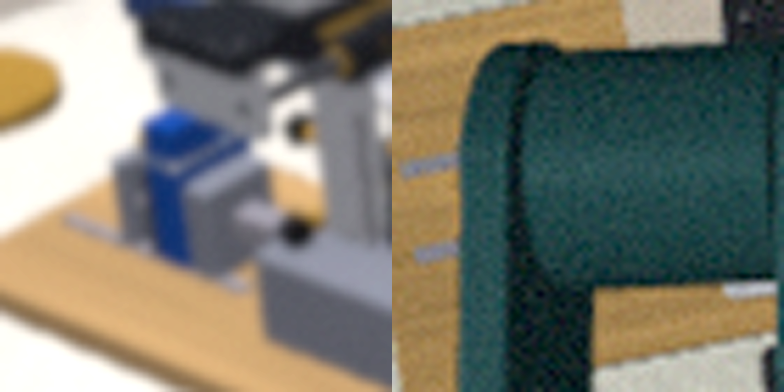

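Side view: case (180,190) stands between jaw and plate, close to or at the plate; the top view is blocked by the arm. Go on in 4° steps, reading the moment at rest.

Emit:
drive_tool(
  series=[
    [[0,0.02,0.03,0.45,-0.04,0.2,0],[0,0.02,0.066,0.62,-0.07,0.2,0],[0,0.02,0.066,0.62,-0.07,0.2,0],[0,0.02,0.066,0.62,-0.07,0.2,0],[0,0.02,0.066,0.62,-0.07,0.2,0]],
  ],
)

```text
time: 20.7
tool_pos: [0.4762, 0.064, 0.1023]
ee_rot: [3.133, 0.008, 1.617]
wrist_force: [-1.3, -7.4, 1.1]
width: 0.0003
```

Run:
```python
from h import *
feel(); plan([(t,11) for t in range(172,143,-4)])
```

```text
t 20.70 theta 172.8 r 51.8 M 0.341 Nm [-1.28 -7.35  1.08]
172 11 [] rz [ 0.008  0.008 -0.001] t [ 0.28 -0.01  0.22]
168 11 [] rz [0.009 0.008 0.069] t [ 0.63 -0.08  0.22]
164 11 [] rz [0.009 0.008 0.139] t [ 0.98 -0.12  0.22]
160 11 [] rz [0.009 0.007 0.209] t [ 1.34 -0.13  0.22]
156 11 [] rz [0.009 0.007 0.279] t [ 1.7  -0.12  0.21]
152 11 [] rz [0.01  0.007 0.348] t [ 2.05 -0.09  0.21]
148 11 [] rz [0.01  0.006 0.418] t [ 2.4  -0.03  0.21]
144 11 [] rz [0.01  0.006 0.488] t [2.75 0.06 0.21]
```

Emit:
drive_tool(
  series=[
    [[0.008,0.008,0.035,0.45,-0.04,0.2,0],[0.008,0.008,0.069,0.63,-0.08,0.2,0],[0.008,0.008,0.069,0.63,-0.08,0.2,0],[0.008,0.008,0.069,0.63,-0.08,0.2,0],[0.008,0.008,0.069,0.63,-0.08,0.2,0]],
  ],
)

```text
time: 21.2
tool_pos: [0.4751, 0.0673, 0.1022]
ee_rot: [3.14, 0.007, 1.547]
wrist_force: [-3.1, -7.8, 0.8]
width: 0.0007
```

Run:
```python
from h import *
feel(); plan([(t,11) for t in range(168,143,-4)])
```

```text
t 21.20 theta 169.1 r 52.0 M 0.351 Nm [-3.13 -7.77  0.81]
168 11 [] rz [ 0.002  0.007 -0.001] t [0.3  0.   0.22]
164 11 [] rz [0.002 0.007 0.069] t [ 0.65 -0.06  0.22]
160 11 [] rz [0.002 0.006 0.139] t [ 1.   -0.1   0.21]
156 11 [] rz [0.003 0.006 0.208] t [ 1.36 -0.12  0.21]
152 11 [] rz [0.003 0.006 0.278] t [ 1.72 -0.11  0.21]
148 11 [] rz [0.003 0.006 0.348] t [ 2.07 -0.07  0.21]
144 11 [] rz [0.003 0.006 0.418] t [ 2.42 -0.01  0.21]
```

Emit:
drive_tool(
  series=[
    [[0.002,0.007,0.035,0.48,-0.03,0.2,0],[0.002,0.007,0.069,0.65,-0.06,0.2,0],[0.002,0.007,0.069,0.65,-0.06,0.2,0],[0.002,0.007,0.069,0.65,-0.06,0.2,0],[0.002,0.007,0.069,0.65,-0.06,0.2,0]],
  ],
)

```text
time: 21.7
tool_pos: [0.4743, 0.0705, 0.1022]
ee_rot: [3.14, 0.007, 1.477]
wrist_force: [-3.2, -8.7, 1.9]
width: 0.0006
```

Run:
```python
from h import *
feel(); plan([(t,11) for t in range(164,143,-4)])
```

```text
t 21.70 theta 165.4 r 52.0 M 0.416 Nm [-3.21 -8.74  1.85]
164 11 [] rz [ 0.001  0.007 -0.001] t [0.33 0.   0.22]
160 11 [] rz [0.002 0.007 0.068] t [ 0.68 -0.06  0.21]
156 11 [] rz [0.002 0.007 0.138] t [ 1.03 -0.1   0.21]
152 11 [] rz [0.002 0.007 0.208] t [ 1.39 -0.12  0.21]
148 11 [] rz [0.002 0.007 0.278] t [ 1.75 -0.11  0.21]
144 11 [] rz [0.003 0.007 0.348] t [ 2.1  -0.07  0.2 ]
```

Emit:
drive_tool(
  series=[
    [[0.002,0.007,0.035,0.5,-0.03,0.2,0],[0.002,0.007,0.069,0.68,-0.06,0.2,0],[0.002,0.007,0.069,0.68,-0.06,0.2,0],[0.002,0.007,0.069,0.68,-0.06,0.2,0],[0.002,0.007,0.069,0.68,-0.06,0.2,0],[0.002,0.007,0.069,0.68,-0.06,0.2,0],[0.002,0.007,0.069,0.68,-0.06,0.2,0]],
  ],
)

```text
time: 22.4
tool_pos: [0.4737, 0.0738, 0.1022]
ee_rot: [3.141, 0.008, 1.407]
wrist_force: [-3.0, -9.5, 2.6]
width: 0.0008
```

Run:
```python
from h import *
feel(); plan([(t,11) for t in range(160,143,-4)])
```

```text
t 22.40 theta 161.7 r 52.1 M 0.471 Nm [-3.   -9.46  2.65]
160 11 [] rz [ 0.001  0.008 -0.002] t [0.35 0.01 0.22]
156 11 [] rz [0.001 0.008 0.068] t [ 0.71 -0.06  0.21]
152 11 [] rz [0.001 0.008 0.138] t [ 1.06 -0.1   0.21]
148 11 [] rz [0.002 0.008 0.208] t [ 1.42 -0.11  0.21]
144 11 [] rz [0.002 0.008 0.278] t [ 1.77 -0.11  0.21]
```

Moment slope now matches clamping (+0.055 N m per 3.7°, i.e. 4.6 N). Estimate is 10–18 N. Back off and look at the plate's deflection.

Run:
```python
from h import *
print(rel((.4743,.0918,.1932),np.degrees(.92)))
```

```text
(array([0.003, 0.007, 0.487]), array([ 1.71, -0.22, -9.11]))
```

Emit:
drive_tool(
  series=[
    [[0,0,0,-0.4,0,0,0],[0,0,0,-1,0,0,0],[0,0,0,-1.2,0,-4,0],[0,0,0,-1.2,0,-9,0],[0,0,0,-1.2,0,-9,0]],
  ],
)

```text
time: 22.9
tool_pos: [0.476, 0.063, 0.2012]
ee_rot: [3.124, 0.004, 1.407]
wrist_force: [0.4, -0.3, 0.3]
width: 0.0004
```

Run:
```python
from h import *
p,R,o=tool();print(p,o['wrist_force'],o['time'])
print(rel((.4743,.0918,.1932),np.degrees(.92)))
```

```text
[0.47598646 0.06299546 0.20123485] [ 0.4027494  -0.2853699   0.28851031] 22.9
(array([ 0.018, -0.   ,  0.487]), array([ 2.82, -0.65,  0.78]))
```

Run:
```python
from h import *
print(rel((*p2w((0,-42)),.195),90+np.degrees(PY)))
```

```text
(array([ 0.016,  0.007, -0.351]), array([7.  , 2.94, 0.65]))
```

Emit:
drive_tool(
  series=[
    [[0.016,0.007,-0.15,3,1.2,0.6,0],[0.016,0.007,-0.3,6,2.5,0.6,0],[0.016,0.007,-0.35,7,2.95,0.6,0],[0.016,0.007,-0.35,7,2.95,0.6,0],[0.016,0.007,-0.35,7,2.95,0.6,0]],
  ],
)

```text
time: 23.4
tool_pos: [0.5164, 0.1271, 0.1954]
ee_rot: [3.141, 0.0, 1.756]
wrist_force: [-0.8, 0.4, -0.0]
width: 0.0004
```

Run:
```python
from h import *
p,R,o=tool();print(w2p(p),o['ee_rot'],o['time'])
s=snap('wrist'); cv2.imwrite('pics/wrist8.png',s['img'])
cv2.imwrite('pics/c8.png',cv2.resize(s['img'][0:150,200:380],None,fx=4,fy=4,interpolation=cv2.INTER_CUBIC))
a=dict(np.load('pics/last_wrist.npz')); a3=cv2.imread('pics/wrist3.png'); cv2.imwrite('pics/c3.png',cv2.resize(a3[0:130,200:380],None,fx=4,fy=4,interpolation=cv2.INTER_CUBIC))
```

```text
[-1.45209036e-01 -4.20735142e+01  1.95440953e+02] [3.14135121e+00 4.96867452e-05 1.75634882e+00] 23.4
```

View pics/c8.png

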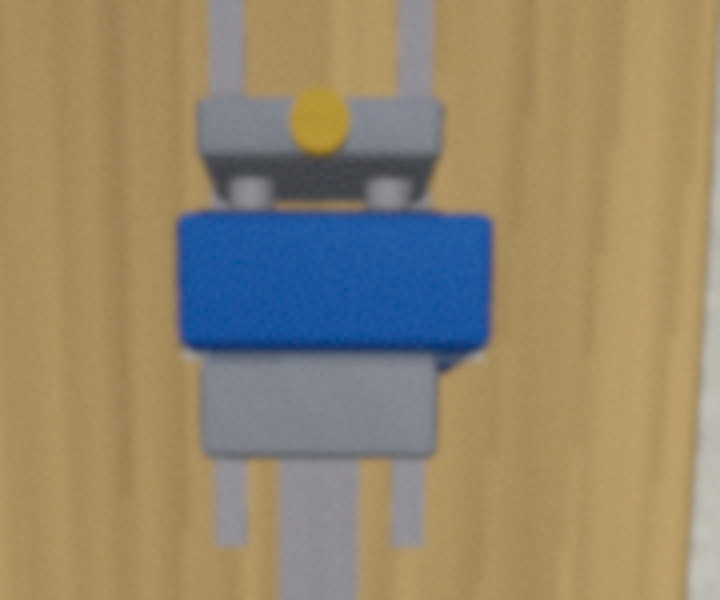

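View pics/c3.png

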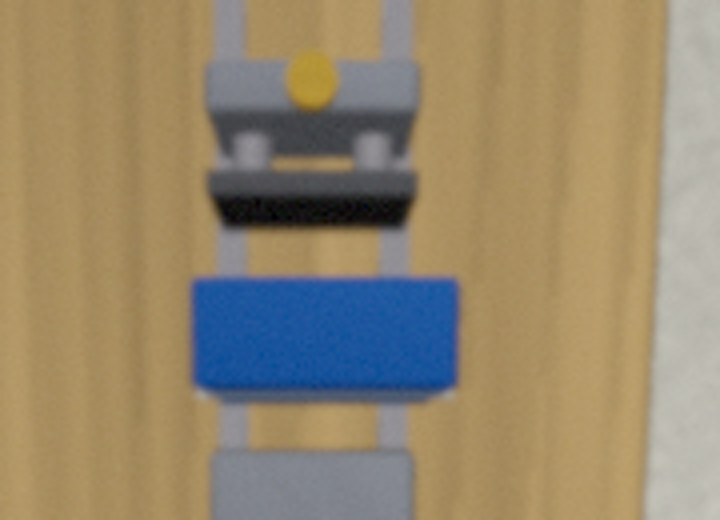

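View pics/wrist8.png

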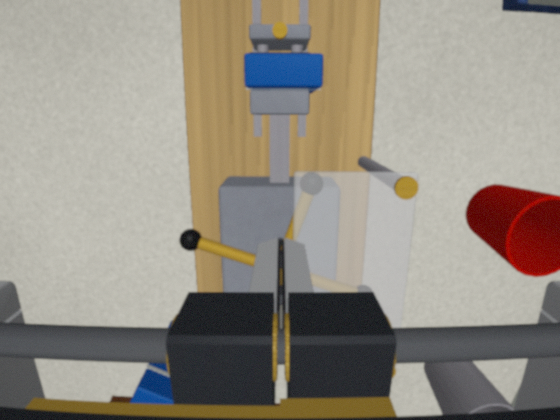

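Run:
```python
from h import *
s=dict(np.load('pics/last_wrist.npz'))
f=lambda x,y:((x+.5)/4-.5+200,(y+.5)/4-.5)
n=['stopfront','jawback','caseback','casefront','stopback']
for k,(x,y),z in zip(n,[(320,156),(320,457),(335,213),(335,350),(320,98)],[.075,.075,.108,.108,.075]): print(k,w2p(plane(s,[f(x,y)],z))[0].round(2))
# transfer to wrist3 pose: rebuild extrinsics from tool motion
from scipy.spatial.transform import Rotation as Ro
K,d,R,t=cam(s); p,Rt,o=tool()
Rct=R@Rt.as_matrix(); tct=R@p+t   # cam from tool
Rt3=Ro.from_euler('xyz',[3.13795345,-8.16862525e-04,1.75428922]).as_matrix(); p3=np.array([0.52072821,0.10891786,0.24098796])
R3=Rct@Rt3.T; t3=tct-R3@p3
s3=dict(s); s3['rvec']=cv2.Rodrigues(R3)[0].ravel(); s3['tvec']=t3
for k,(x,y),z in [('stopfront',(320,110),.075),('plate z75',(312,195),.075),('plate z70',(312,195),.070),('platebottom z22',(312,226),.022),('jawfront',(312,450),.075),('caseback',(325,280),.108),('casefront',(325,386),.108),('stopback',(320,62),.075)]: print('3',k,w2p(plane(s3,[f(x,y)],z))[0].round(2))
```

```text
stopfront [ 0.8  90.72 75.  ]
jawback [ 0.73 31.55 75.  ]
caseback [  3.59  74.64 108.  ]
casefront [  3.62  50.85 108.  ]
stopback [  0.82 101.67  75.  ]
3 stopfront [ 2.56 91.27 75.  ]
3 plate z75 [ 0.65 72.68 75.  ]
3 plate z70 [ 0.62 73.53 70.  ]
3 platebottom z22 [ 0.36 73.77 22.  ]
3 jawfront [ 0.4 14.7 75. ]
3 caseback [  3.5   49.96 108.  ]
3 casefront [  3.45  28.12 108.  ]
3 stopback [  2.59 101.63  75.  ]
```

Plate deflection by pictures is 1.4–2.8 mm (8–17 N); the moment knee gives about 11 N (18 N with the nominal offset). One more small push of about 3° (+4 N) brings it near 18 N with margin on both sides.

Run:
```python
from h import *
s=dict(np.load('pics/last_wrist.npz'))
B=w2p(plane(s,[(190,239)],.115))[:,:2]; print(np.degrees(np.arctan2(*(B-HUB).T[::-1])),np.linalg.norm(B-HUB,axis=1))
plan([(162,25,.195),(162,25,.1)])
```

```text
[160.48379891] [75.25240836]
162 25 [0.195] rz [ 0.    -0.     0.312] t [-5.61 -5.49  0.05]
162 25 [0.1] rz [ 0.    -0.     0.312] t [-5.61 -5.49  9.55]
```

Emit:
drive_tool(
  series=[
    [[0,0,0.15,-2.8,-2.7,0,0],[0,0,0.31,-5.6,-5.4,0,0],[0,0,0.312,-5.6,-5.4,0,0],[0,0,0.312,-5.6,-5.4,4,0],[0,0,0.312,-5.6,-5.4,8,0],[0,0,0.312,-5.6,-5.4,9.5,0],[0,0,0.312,-5.6,-5.4,9.5,0],[0,0,0.312,-5.6,-5.4,9.5,0]],
  ],
)

```text
time: 24.25
tool_pos: [0.474, 0.0619, 0.1012]
ee_rot: [3.14, -0.0, 1.444]
wrist_force: [-0.2, 0.7, 0.7]
width: 0.0008
```

Run:
```python
from h import *
feel(); plan([(161.7,13),(161.7,11),(159,11),(159,9.5),(158,9)])
```

```text
t 24.25 theta 175.0 r 54.6 M -0.040 Nm [-0.18  0.72  0.75]
161.7 13 [] rz [ 0.001 -0.     0.005] t [ 1.18 -0.13  0.12]
161.7 11 [] rz [ 0.001 -0.     0.005] t [ 1.38 -0.13  0.12]
159 11 [] rz [ 0.001 -0.     0.053] t [ 1.62 -0.18  0.12]
159 9.5 [] rz [ 0.001 -0.     0.053] t [ 1.77 -0.17  0.12]
158 9 [] rz [ 0.001 -0.001  0.07 ] t [ 1.91 -0.18  0.12]
```

Emit:
drive_tool(
  series=[
    [[0,0,0,0.6,-0.06,0.1,0],[0,0,0.005,1.1,-0.13,0.1,0],[0,0,0.03,1.4,-0.15,0.1,0],[0,0,0.05,1.6,-0.17,0.1,0],[0,0,0.05,1.6,-0.17,0.1,0],[0,0,0.05,1.6,-0.17,0.1,0]],
  ],
)

```text
time: 24.85
tool_pos: [0.4751, 0.0745, 0.1021]
ee_rot: [3.137, 0.007, 1.393]
wrist_force: [-2.0, -10.2, 3.0]
width: 0.0004
```

Run:
```python
from h import *
feel(); plan([(159,11),(159,9.5),(158,9)])
```

```text
t 24.85 theta 160.8 r 50.7 M 0.504 Nm [ -2.04 -10.23   3.02]
159 11 [] rz [0.005 0.007 0.002] t [ 0.35 -0.14  0.21]
159 9.5 [] rz [0.005 0.007 0.002] t [ 0.5  -0.14  0.21]
158 9 [] rz [0.005 0.007 0.019] t [ 0.64 -0.16  0.21]
```

Emit:
drive_tool(
  series=[
    [[0.005,0.007,0.02,0.45,-0.1,0.1,0],[0.005,0.007,0.035,0.55,-0.1,0.1,0],[0.005,0.007,0.035,0.55,-0.1,0.1,0],[0.005,0.007,0.035,0.55,-0.1,0.1,0],[0.005,0.007,0.035,0.55,-0.1,0.1,0]],
  ],
)

```text
time: 25.35
tool_pos: [0.4748, 0.076, 0.1022]
ee_rot: [3.14, 0.01, 1.357]
wrist_force: [-2.4, -12.0, 2.5]
width: 0.0004
```

Run:
```python
from h import *
feel()
```

```text
t 25.35 theta 159.1 r 50.8 M 0.598 Nm [ -2.43 -12.01   2.46]
```

Enough by angle (about 15 N by the knee, moment up to 22 N). Back off and check.

Emit:
drive_tool(
  series=[
    [[0,0,0,-0.4,0,0,0],[0,0,0,-1.1,0,0,0],[0,0,0,-1.3,0,-4,0],[0,0,0,-1.3,0,-9,0],[0,0,0,-1.3,0,-9.3,0]],
  ],
)

```text
time: 25.85
tool_pos: [0.4759, 0.0646, 0.2034]
ee_rot: [3.126, 0.005, 1.357]
wrist_force: [0.9, 0.6, 0.8]
width: 0.0006
```

Run:
```python
from h import *
p,R,o=tool();print(w2p(p),o['wrist_force']);print(rel((*p2w((0,-42)),.195),90+np.degrees(PY)))
```

```text
[-51.52068885 -95.95135702 203.42823419] [0.8785889  0.62159203 0.82592048]
(array([ 0.015,  0.009, -0.401]), array([6.98, 2.63, 0.85]))
```

Emit:
drive_tool(
  series=[
    [[0.015,0.009,-0.15,3,1.1,0.8,0],[0.015,0.009,-0.3,6,2.3,0.8,0],[0.015,0.009,-0.4,7,2.63,0.85,0],[0.015,0.009,-0.4,7,2.63,0.85,0],[0.015,0.009,-0.4,7,2.63,0.85,0]],
  ],
)

```text
time: 26.35
tool_pos: [0.5164, 0.1274, 0.1948]
ee_rot: [-3.141, -0.0, 1.756]
wrist_force: [-0.4, -0.1, -0.0]
width: 0.0004
```

Run:
```python
from h import *
p,R,o=tool();print(w2p(p),o['ee_rot'],o['time'],o['wrist_force'])
s=snap('wrist'); cv2.imwrite('pics/wrist9.png',s['img'])
cv2.imwrite('pics/c9.png',cv2.resize(s['img'][0:150,200:380],None,fx=4,fy=4,interpolation=cv2.INTER_CUBIC))
a=cv2.imread('pics/wrist8.png')
# subpixel vertical shift of jaw back edge / stop front edge between wrist8 and wrist9 (column-mean gradient)
for n,(r0,r1,c0,c1) in dict(jawback=(105,122,252,268),stopfront=(33,47,252,270),caseback=(48,60,252,315),casefront=(80,92,255,300),ball=(0,0,0,0)).items():
    if n=='ball': continue
    out=[]
    for im in(a,s['img']):
        g=np.abs(np.gradient(im[r0:r1,c0:c1].astype(float).mean((1,2)))); g=np.clip(g-g.max()*.4,0,None); out.append((g*np.arange(r0,r1)).sum()/g.sum())
    print(n,np.round(out,2))
```

```text
[-1.11896716e-01 -4.18069896e+01  1.94753377e+02] [-3.14085625e+00 -4.40888479e-04  1.75566631e+00] 26.35 [-0.4319899  -0.14394452 -0.04993229]
jawback [113.99 113.55]
stopfront [40.4  40.79]
caseback [51.72 51.78]
casefront [87.99 87.42]
```

View pics/c9.png

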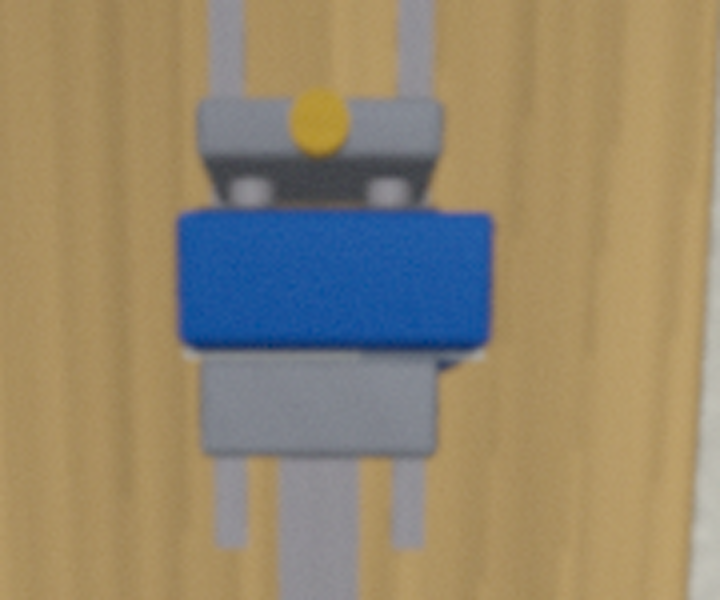

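View pics/wrist9.png

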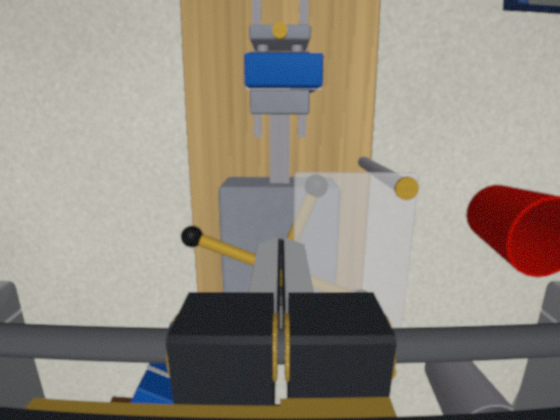

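The picture shows the case at (283,70), square between jaw and plate, with the jaw about 0.6 mm further than before (+3–4 N). The arm is clear of everything. Handing in.

Run:
```python
from h import *
print(robot.close_job())
```

```text
the job is handed in; nothing more can be done
None
```

The blue case stands clamped in the press and the job is handed in at about 26 s. No force was measured directly, but I estimate the clamping at 12–20 N.

**What I did:** I took the smaller blue case from the tray and stood it on the bed at about press y = 39 mm. I then turned the star handle clockwise with three spokes, one after another, in small steps near the end, and added one last push of about 2–3°.

**Last checks:**
- **Placing:** the case is square and upright between jaw and plate, about 3.6 mm off centre. The arm is raised clear, with nothing touching it and wrist force near zero.
- **Force by pictures and angle:** plate deflection looks like 2–3.4 mm, or 12–20 N. The turn past the point where the push began to stiffen gives about 15 N.
- **Disagreement:** the last push moment (0.60 N m) points higher: about 22 N with the friction I measured, or 29 N with the nominal 0.25 N m. It was probably read before the push had settled, so I trusted the pictures and angle.
- **Not rechecked:** I did not measure the tumbler, vase and dice cup again at the end. The tools never came near them.

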